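# Hold the closed sample box over the balance pan

## Robot

A 7-joint arm with a two-finger parallel gripper is mounted at the origin on the work surface. World frame = base frame: x ahead of the robot, y to its left, z up, the work surface at z = 0. Lengths are in m, angles in rad, forces in N, time in s.
With the tool pointing down it reaches from about 0.425 to 0.875 m from the base axis. Payload 4.7 kg.
Tool frame: the origin (TCP) lies between the finger pads, 19 mm behind the fingertips; this is the grasp point; z points along the fingers, y is the line along which they close (so a half turn about z gives the same grasp; the last joint's range is limited). The gripper opens to 87 mm and grips with 3 to 60 N. Pads are 19 mm wide; open, the fingers measure 117 mm over their backs; the gripper's body (75 mm by 190 mm) begins 51 mm behind the grasp point.
Start: joints at [1.212, 0.321, -0.07, 1.45, 0.023, 1.371, -0.057], TCP at [0.237, -0.605, 0.241] pointing down, gripper open.
Joint ranges: [-2.86, 2.86], [-0.3, 2.09], [-1.38, 1.24], [0.06, 2.45], [-1.56, 4.7], [0.09, 2.05], [-2.69, 2.69]. Speed limits (rad/s): [2.57, 2.57, 3.14, 3.14, 3.14, 3.14, 3.14].

## Interface

Orientations are given as a rotation vector (axis times angle).
In Python, from bench import ctrl gives the robot as it stands. The module is installed in compiled form; this text tells all that it offers.
- The arm moves only by the tool send_rows, never from a script. Its argument "motion" is a list of rows, each an object with "claw": the opening, from -1 (shut) to 1 (fully open); "slide": the shift along the tool's x, y, z in mm, a list of three; "delta_rot": the turn, a rotation vector about the tool's x, y, z in rad, a list of three. In form: [{"claw": claw, "slide": [x, y, z], "delta_rot": [ax, ay, az]}, ...]. A call has 1 to 5 rows; each row is the pose to reach, as a shift and turn from the pose commanded when the call began, along the tool's axes at that moment; what a row does not reach only later rows make up. A row lasts 1/10 s, in which the tool goes at most 50 mm and 8.59 degrees, less where a joint would pass 70% of its speed; a pose out of reach is approached as far as the arm can. A call with a gripper value outside its range is refused whole. The fingers move at their own pace and stop on an object; "grip_force" is the grip in N (left out, the last holds). Time passes only in rows, so rows that repeat a pose let the fingers close. It gives the time, the measured TCP pose, the force, the opening and the grip force at its end, in the units of the state.
- ctrl.get_state(): the state, without advancing time (a new reading comes with each control period).
- ctrl.get_image(name): name is "scene" or "top" or "wrist"; returns a dict with "color" (480x640x3 uint8, blue, green, red), "fx", "fy", "cx", "cy" (pixels), "pose" (4x4, takes a point from camera to world coordinates). Camera axes: x right, y down, z forward; pixel columns grow to the right and rows downward; lengths in m; the calibration is good to about 2 mm. A picture is of the moment at which its call begins. There is no depth.
- ctrl.close_job(): hands the job in; it is judged then, once.
The state is a dict: "time": time; "joint_positions": joint angles; "qd": joint speeds; "joint_torque": joint torques, N m; "position": TCP position; "tool_rot": TCP orientation; "ft_force": force on the tool from outside, world axes, zero at the start; "torque": the same for the moment, N m; "grip_width": opening from 0.0 (shut) to 1.0 (fully open); "grip_force": force on a finger pad.
Only numpy, scipy, OpenCV 4.12 (cv2) and the standard library are available. Lean on these libraries where they do the work, as an engineer would, in place of code of your own. Each camera call takes 0.05 s, during which the arm holds its last target. There are 200 camera calls.

## Task

Put the loose lid on the steel sample box until it is fully seated all round, then take the closed box by the grip strips on its sides, lift it over the test-tube rack and hold it level and still about a centimetre above the balance pan, centred on the pan and with its long sides parallel to the pan's long sides. The balance is being zeroed, so nothing may touch it, and the rack, the jars and the bottle must be left as they are. Finish while still holding the box there: do not set it down or let go.

Things in the scene. Friction and masses are not known exactly. Their poses are not given: they have to be found in the camera images.
- box: Open steel box on the bench, 96 long (x axis) x 52 wide (y axis) x 50 mm high, walls and floor 3 mm, 0.2 to 0.35 kg, loose. Rubber grip strips 60 x 4 mm, z 6 to 40 mm, on both long sides make it 60 mm wide there: grip it across these from above (TCP about 34 mm up). Lid on: 72 mm high. Origin: centre of underside, z up. Left or right of the rack, the balance opposite. Half turns are alike.
- sample: Round light-brown biscuit, 36 mm across and 12 mm thick, 0.03 kg, lying loose inside the box, where it stays. Origin: centre of its underside.
- lid: Loose steel lid, right way up on the bench nearer the robot than the box; 0.1 kg. Origin: centre of its underside, z up. z 0-8 mm: stepped plug (81 x 37, then 85 x 41) for the box's 90 x 46 mouth; z 8-12: plate 96 (x) x 52 (y), rests on the rim; z 12-30: bar handle 40 (x) x 12 (y). Seated, its origin is 42 mm above the box's. Only its weight keeps it on. A half turn makes no difference.
- rack: White test-tube rack filled with two rows of capped tubes, 260 long (its x axis) x 50 wide (y) x 120 mm high to the caps, 0.9 kg, standing loose on the bench between the box and the balance, its length pointing away from the robot. Origin: centre of its underside, z up.
- balance: Grey laboratory balance, fixed. Housing 240 long (x) x 180 wide (y), its top 55 mm above the bench, with a dark display strip at the end nearer the robot. Origin: on the bench under the middle of the pan, z up; the housing reaches from 155 mm in -x to 85 mm in +x of it.
- pan (a point): Centre of the top face of the balance's rectangular steel pan, 75 mm above the bench. Pan 140 long (x axis) x 100 wide (y axis) x 4 mm; z up. The pan does not move.
- jar_a: Jar of sample with a red cap, 64 mm across, 90 mm high, beyond the rack; a bystander. Origin: centre of its underside.
- jar_b: A second such jar beside it; a bystander. Origin: centre of its underside.
- bottle: Amber bottle, 66 mm across, 190 mm high, at the robot's right; a bystander. Origin: centre of its underside.
Not all that is in view belongs to the job. There is more than one size of the sample; the one meant has the size given above.

How it is judged:
On the way, in this order (a step that is already met when the one before it is completed fails the run):
1. the lid is seated on the box, which still stands on the bench, and has been let go (z of lid in the frame of box between 0.038 and 0.0455 m and angle between the z axis of lid and the z axis of box, either way round below 0.06 rad and horizontal distance between lid and box below 0.012 m and height (world z) of box below 0.004 m and contact force between the fingers and lid below 0.1 N), for 0.2 s.
2. the closed box is carried over the rack, clear of the tube caps (z of lid in the frame of box between 0.038 and 0.0455 m and angle between the z axis of lid and the z axis of box, either way round below 0.06 rad and horizontal distance between lid and box below 0.012 m and z of box in the frame of rack above 0.121 m and y of box in the frame of rack between -0.04 and 0.04 m and x of box in the frame of rack between -0.16 and 0.16 m), for 0.05 s.
At the end, for the whole second after the job is handed in: Box held in the fingers at rest, lid seated, biscuit inside: underside 3 to 25 mm above the pan, centre within 15 mm of the pan's along each pan axis, long axes within 0.12 rad, tilt under 0.08 rad, balance untouched; rack, jars and bottle within 20 mm of their start (z of lid in the frame of box between 0.038 and 0.0455 m and angle between the z axis of lid and the z axis of box, either way round below 0.06 rad and horizontal distance between lid and box below 0.012 m and x of box in the frame of pan between -0.015 and 0.015 m and y of box in the frame of pan between -0.015 and 0.015 m and z of box in the frame of pan between 0.003 and 0.025 m and angle between the x axis of box and the x axis of pan, either way round below 0.12 rad and angle between box's own z axis and vertical below 0.08 rad and linear speed of box below 0.02 m/s and angular speed of box below 0.15 rad/s and contact force between the fingers and box above 1 N and contact force between box and balance below 0.1 N and distance between sample and box below 0.045 m and distance of each of rack, jar_a, jar_b, bottle from where it was at the start of the episode below 0.02 m); the arm keeps its last pose, push and grip.
It fails at once if the balance is touched (over 0.3 N) (contact force between balance and anything else above 0.3 N).
It fails at once if the rack, a jar or the bottle is moved by 20 mm or tipped (distance of any of rack, jar_a, jar_b, bottle from where it was at the start of the episode above 0.02 m or angle between any of rack, jar_a, jar_b, bottle's own z axis and vertical above 0.2 rad).
It also fails if it takes over 61 s, if anything falls off the work surface, if the arm or the gripper's body presses on something with over 40 N, if the wrist force passes 120 N, or if a joint passes its speed limit or range.

## Working session

There is one attempt and no reset: what is moved stays moved. The work goes in short steps, Python scripts to look and compute and a tool call to move; the robot and the scene stay as the last step left them, time stands still between calls to the robot, and variables do not carry over. Pictures are saved under pics/ and viewed, at most 10 in all, crops included, and the job is handed in when it is done.

Besides the shell and the picture viewer there is one more tool, called after "Emit:" in YAML: its name, and indented under it one key for each argument. send_rows: Moves the arm, as the interface text tells. Its arguments: {"type":"object","properties":{"motion":{"type":"array","items":{"type":"object","properties":{"claw":{"type":"number"},"slide":{"type":"array","items":{"type":"number"}},"delta_rot":{"type":"array","items":{"type":"number"}}}}},"grip_force":{"type":"number"}},"required":["motion"]}

```bash
mkdir -p pics; python3 - <<'E'
from bench import ctrl
import cv2,pickle
s=ctrl.get_state();print({k:s[k] for k in('time','position','tool_rot','grip_width','ft_force')})
d={}
for n in('scene','top'):
    i=ctrl.get_image(n);d[n]=i;cv2.imwrite(f'pics/{n}0.png',i['color']);print(n,i['fx'],i['cx'],i['cy'],i['pose'])
pickle.dump(d,open('i0.pkl','wb'))
E
```

```text
{'time': 0.0, 'position': array([ 0.23648603, -0.60488493,  0.24016357]), 'tool_rot': array([-3.08535151e+00, -5.81842098e-01,  7.43600232e-04]), 'grip_width': 1.0055232631692061, 'ft_force': array([ 0.30888474, -0.15369186,  0.04126836])}
scene 594.1049754355114 311.8443545765363 239.87370275899855 [[-0.05217189  0.72360179 -0.68824309  1.45349063]
 [ 0.99858451  0.03066004 -0.04346195 -0.018203  ]
 [-0.01034758 -0.68953638 -0.72417713  0.961604  ]
 [ 0.          0.          0.          1.        ]]
top 535.1284137260512 320.9667592181257 234.0656180484861 [[ 0.02883329 -0.99788867  0.05819653  0.52588596]
 [-0.9995674  -0.02844602  0.00747216 -0.08788153]
 [-0.00580092 -0.0583868  -0.99827718  1.19261435]
 [ 0.          0.          0.          1.        ]]
```

View pics/top0.png

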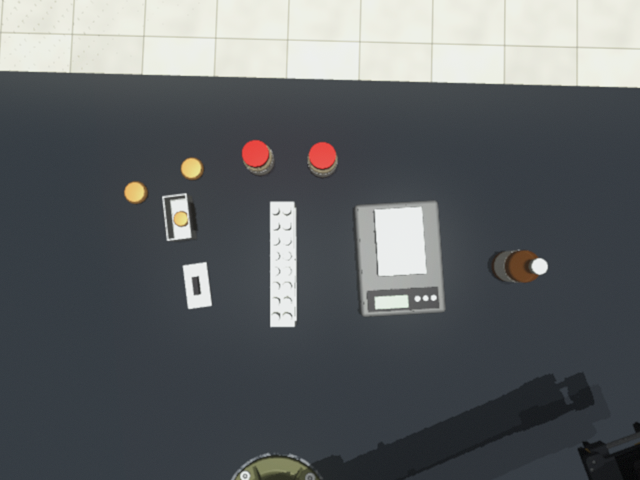

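View pics/scene0.png

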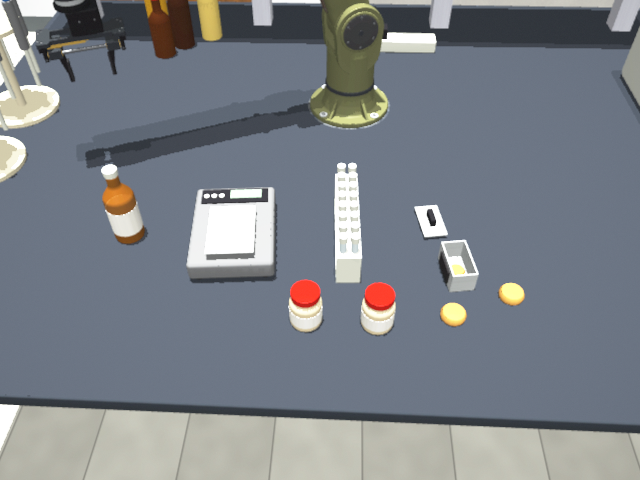

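The top view shows:
- the box at (178,217), with the sample inside at (181,219)
- the lid at (197,286)
- the rack at (283,264)
- the pan at (400,241)
- the jars at (256,155) and (322,157)
- the bottle at (520,266)

The candidates for the sample are the loose biscuits at (135,192) and (191,168) and the one in the box. The two outside are distractors. The only box is at (178,217) and the only lid with a bar handle is at (197,286).

```bash
cat > h.py <<'E'
import numpy as np,cv2
from scipy.spatial.transform import Rotation as R
def w(i,uv,z):
    uv=np.atleast_2d(np.asarray(uv,float));P=np.asarray(i['pose'])
    d=np.c_[(uv[:,0]-i['cx'])/i['fx'],(uv[:,1]-i['cy'])/i['fy'],np.ones(len(uv))]@P[:3,:3].T
    return (P[:3,3]+d*((z-P[2,3])/d[:,2])[:,None])[:,:2]
def px(i,p):
    P=np.asarray(i['pose']);q=(np.atleast_2d(p)-P[:3,3])@P[:3,:3]
    return np.c_[i['fx']*q[:,0]/q[:,2]+i['cx'],i['fy']*q[:,1]/q[:,2]+i['cy']]
def rect(i,mask,z,off=(0,0)):
    "largest blob's min-area rectangle in the plane z: centre, long, short, angle of the long axis"
    c=max(cv2.findContours(mask,cv2.RETR_EXTERNAL,cv2.CHAIN_APPROX_NONE)[0],key=cv2.contourArea)[:,0]+np.array(off)
    (x,y),(a,b),t=cv2.minAreaRect((w(i,c,z)*1000).astype(np.float32))
    if a<b:a,b,t=b,a,t+90
    return np.round([x,y,a,b,(t+90)%180-90],1)
def local(s,p):
    "world point -> tool-axis shift in mm"
    return R.from_rotvec(s['tool_rot']).inv().apply(np.asarray(p)-s['position'])*1000
E
python3 - <<'E'
import pickle,cv2,numpy as np
from h import *
i=pickle.load(open('i0.pkl','rb'))['top'];g=cv2.cvtColor(i['color'],cv2.COLOR_BGR2GRAY)
for n,(x0,y0,x1,y1),th,z in(('lid',(175,255,220,315),120,.012),('box',(155,185,200,248),110,.05),('pan',(366,200,434,284),205,.075),('balance',(345,190,455,325),60,.055),('rack',(262,195,303,332),120,.09)):
    print(n,rect(i,cv2.inRange(g[y0:y1,x0:x1],th,255),z,(x0,y0)))
for n,p,z in(('jarL',(256,153),.09),('jarR',(322,155),.09),('bottle',(539,267),.19),('bisc',(181,219),.015)):print(n,w(i,p,z))
c=i['color'][140:330,110:310];cv2.imwrite('pics/crop.png',cv2.resize(c,None,fx=3.1,fy=3.1,interpolation=cv2.INTER_CUBIC))
E
```

```text
lid [474.6 190.9  98.5  54.7   9.7]
box [621.5 232.1  98.8  54.8   8.8]
pan [ 581.7 -245.4  140.2   99.     5.1]
balance [ 549.2 -248.1  284.8  232.8    1.5]
rack [527.3  -3.4 259.   53.9   2. ]
jarL [[0.75546275 0.06058627]]
jarR [[ 0.75505299 -0.07702421]]
bottle [[ 0.53440171 -0.48877713]]
bisc [[0.61907681 0.23130014]]
```

View pics/crop.png

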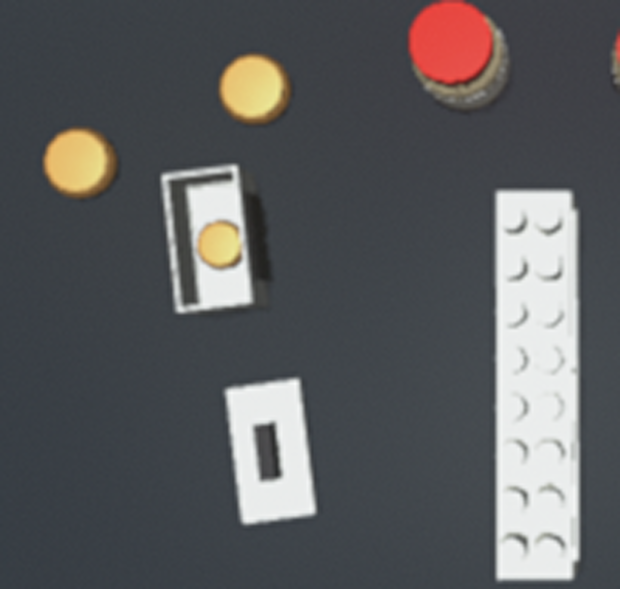

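The crop confirms the choice. The lid with its dark bar handle is at crop (268,450), and the open box with the small biscuit inside is at crop (210,240). The sizes match: lid 98x55, box 99x55, pan 140x99 mm. I'm starting the move at height, going round the balance.

Emit:
send_rows:
  motion:
    - {"claw": 1,"slide": [37,-28,0],"delta_rot": [0,0,0.04]}
    - {"claw": 1,"slide": [74,-56,0],"delta_rot": [0,0,0.08]}
    - {"claw": 1,"slide": [111,-84,0],"delta_rot": [0,0,0.12]}
    - {"claw": 1,"slide": [148,-112,0],"delta_rot": [0,0,0.16]}
    - {"claw": 1,"slide": [185,-140,0],"delta_rot": [0,0,0.2]}
  grip_force: 25

```text
time: 0.6
position: [0.3585, -0.4057, 0.2409]
tool_rot: [-3.13, -0.268, 0.001]
ft_force: [0.2, 1.0, 0.0]
grip_width: 1.001
grip_force: 0.0
```

```bash
cat >> h.py <<'E'
def go(s,p,yaw=None):
    "print the shift (mm) and turn (rad) in tool axes to p with the tool pointing down, tool x at yaw degrees (mod 180)"
    r=R.from_rotvec(s['tool_rot']);cur=np.degrees(np.arctan2(r.as_matrix()[1,0],r.as_matrix()[0,0]))
    y=cur+((yaw-cur+90)%180-90)
    d=r.inv()*R.from_euler('z',y,degrees=True)*R.from_rotvec([np.pi,0,0])
    print('t %.2f'%s['time'],'pos',np.round(s['position'],4),'yaw %.2f'%cur,'slide',np.round(local(s,p),1),'rot',np.round(d.as_rotvec(),3),'w %.3f'%s['grip_width'],'f',np.round(s['ft_force'],1),'j',np.round(s['joint_positions'],2))
E
python3 -c "
from h import *;from bench import ctrl
go(ctrl.get_state(),[.45,-.10,.24],9.7)"
```

```text
t 0.60 pos [ 0.3585 -0.4057  0.2409] yaw 9.80 slide [ 142.1 -285.7    0.9] rot [-0.     0.     0.002] w 1.001 f [0.2 1.  0. ] j [ 0.98  0.1  -0.19  1.72  0.02  1.33 -0.62]
```

Emit:
send_rows:
  motion:
    - {"claw": 1,"slide": [22,-44,0]}
    - {"claw": 1,"slide": [44,-88,0]}
    - {"claw": 1,"slide": [66,-132,0]}
    - {"claw": 1,"slide": [88,-176,0]}
    - {"claw": 1,"slide": [110,-220,0]}

```text
invalid input
```

Emit:
send_rows:
  motion:
    - {"claw": 1,"slide": [18,-45,0]}
    - {"claw": 1,"slide": [36,-90,0]}
    - {"claw": 1,"slide": [50,-137,0]}
    - {"claw": 1,"slide": [60,-184,0]}
    - {"claw": 1,"slide": [70,-230,0]}

```text
invalid input
```

```bash
python3 -c "
from h import *;from bench import ctrl
go(ctrl.get_state(),[.4746,.1909,.17],9.7)"
```

```text
t 0.60 pos [ 0.3585 -0.4057  0.2409] yaw 9.80 slide [ 215.9 -568.1   71. ] rot [-0.     0.     0.002] w 1.001 f [0.2 1.  0. ] j [ 0.98  0.1  -0.19  1.72  0.02  1.33 -0.62]
```

All fields are required in each row, so I'm resending with the turn included.

Emit:
send_rows:
  motion:
    - {"claw": 1,"slide": [22,-44,0],"delta_rot": [0,0,0]}
    - {"claw": 1,"slide": [44,-88,0],"delta_rot": [0,0,0]}
    - {"claw": 1,"slide": [66,-132,0],"delta_rot": [0,0,0]}
    - {"claw": 1,"slide": [88,-176,0],"delta_rot": [0,0,0]}
    - {"claw": 1,"slide": [110,-220,0],"delta_rot": [0,0,0]}

```text
time: 1.1
position: [0.4285, -0.1699, 0.241]
tool_rot: [3.13, 0.271, -0.0]
ft_force: [0.2, -0.4, -0.2]
grip_width: 1.003
grip_force: 0.0
```

Emit:
send_rows:
  motion:
    - {"claw": 1,"slide": [18,-45,0],"delta_rot": [0,0,0]}
    - {"claw": 1,"slide": [36,-90,0],"delta_rot": [0,0,0]}
    - {"claw": 1,"slide": [50,-137,0],"delta_rot": [0,0,0]}
    - {"claw": 1,"slide": [60,-184,0],"delta_rot": [0,0,0]}
    - {"claw": 1,"slide": [70,-230,0],"delta_rot": [0,0,0]}

```text
time: 1.6
position: [0.4575, 0.0687, 0.2411]
tool_rot: [3.129, 0.271, -0.0]
ft_force: [0.5, 0.5, -0.4]
grip_width: 1.002
grip_force: 0.0
```

```bash
python3 -c "
from h import *;from bench import ctrl
go(ctrl.get_state(),[.4746,.1909,.17],9.7)"
```

```text
t 1.60 pos [0.4575 0.0687 0.2411] yaw 9.91 slide [  37.9 -117.5   71. ] rot [0.    0.    0.004] w 1.002 f [ 0.5  0.5 -0.4] j [ 0.54 -0.07 -0.71  1.87 -0.05  1.32 -1.55]
```

Emit:
send_rows:
  motion:
    - {"claw": 1,"slide": [13,-40,10],"delta_rot": [0,0,0]}
    - {"claw": 1,"slide": [26,-80,30],"delta_rot": [0,0,0]}
    - {"claw": 1,"slide": [38,-117,50],"delta_rot": [0,0,0]}
    - {"claw": 1,"slide": [38,-117,71],"delta_rot": [0,0,0]}
    - {"claw": 1,"slide": [38,-117,71],"delta_rot": [0,0,0]}

```text
time: 2.1
position: [0.4728, 0.1888, 0.1673]
tool_rot: [3.129, 0.276, -0.01]
ft_force: [0.2, -0.1, 0.1]
grip_width: 0.999
grip_force: 0.0
```

```bash
python3 - <<'E'
from h import *;from bench import ctrl;import pickle
i=ctrl.get_image('wrist');pickle.dump(i,open('w1.pkl','wb'))
go(ctrl.get_state(),[.4746,.1909,.034],9.7)
print(np.round(i['pose'],3),i['fx'])
cv2.imwrite('pics/w1.png',i['color'])
E
```

```text
t 2.15 pos [0.474  0.188  0.1689] yaw 9.95 slide [  1.6  -2.8 134.8] rot [0.    0.004 0.004] w 0.997 f [-0.2 -0.5  0.7] j [ 0.37  0.15 -0.86  1.86  0.12  1.19 -1.92]
[[ 0.174 -0.952 -0.253  0.539]
 [-0.985 -0.169 -0.044  0.202]
 [-0.001  0.257 -0.966  0.31 ]
 [ 0.     0.     0.     1.   ]] 355.02973856318243
```

View pics/w1.png

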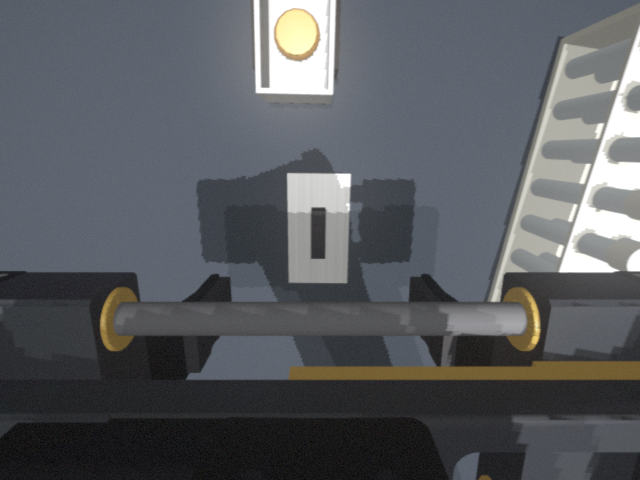

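The wrist view shows the lid at (319,228) with its handle at (318,233), and the box rim's near edge at row 93 with the sample at (297,33). I'm refining the lid and the box's near rim from this.

```bash
python3 - <<'E'
from h import *;from bench import ctrl;import pickle
i=pickle.load(open('w1.pkl','rb'));g=cv2.cvtColor(i['color'],cv2.COLOR_BGR2GRAY)
m=cv2.inRange(g[150:295,270:370],135,255);r=rect(i,m,.012,(270,150));print(r)
print('handle top',w(i,[(311,208),(326,208),(325,259),(311,259)],.03))
print('box near rim',w(i,[(256,95),(334,95)],.05), 'box lines', w(i,[(254,5),(338,5)],.05))
t=pickle.load(open('i0.pkl','rb'))['top']
go(ctrl.get_state(),[r[0]/1000,r[1]/1000,.034],r[4])
E
```

```text
[473.  191.5  96.4  53.4   9.3]
handle top [[0.49333731 0.20084434]
 [0.49542094 0.1890846 ]
 [0.45345352 0.18229843]
 [0.45143215 0.19369802]]
box near rim [[0.56675804 0.25098462]
 [0.57604142 0.19851121]] box lines [[0.62012253 0.25921225]
 [0.6295387  0.20593254]]
t 2.15 pos [0.474  0.188  0.1689] yaw 9.95 slide [  0.2  -3.7 134.9] rot [0.    0.004 0.011] w 0.997 f [-0.2 -0.5  0.7] j [ 0.37  0.15 -0.86  1.86  0.12  1.19 -1.92]
```

Emit:
send_rows:
  motion:
    - {"claw": 0.2,"slide": [0,-3,35],"delta_rot": [0,0.004,0.008]}
    - {"claw": 0.2,"slide": [0,-3.5,70],"delta_rot": [0,0.004,0.008]}
    - {"claw": 0.2,"slide": [0,-3.5,105],"delta_rot": [0,0.004,0.008]}
    - {"claw": 0.2,"slide": [0,-3.5,125],"delta_rot": [0,0.004,0.008]}
    - {"claw": 0.2,"slide": [0,-3.5,134],"delta_rot": [0,0.004,0.008]}

```text
time: 2.65
position: [0.4745, 0.1899, 0.0352]
tool_rot: [3.13, 0.255, 0.003]
ft_force: [0.4, 0.9, 0.2]
grip_width: 0.65
grip_force: 0.0
```

Emit:
send_rows:
  motion:
    - {"claw": 0.2,"slide": [0,0,0],"delta_rot": [0,0,0]}
    - {"claw": -0.9,"slide": [0,0,0],"delta_rot": [0,0,0]}
    - {"claw": -0.9,"slide": [0,0,0],"delta_rot": [0,0,0]}
    - {"claw": -0.9,"slide": [0,0,0],"delta_rot": [0,0,0]}
    - {"claw": -0.9,"slide": [0,0,0],"delta_rot": [0,0,0]}

```text
time: 3.15
position: [0.4752, 0.192, 0.037]
tool_rot: [-3.131, -0.258, -0.008]
ft_force: [-0.4, -1.2, 0.5]
grip_width: 0.32
grip_force: 0.0
```

```bash
python3 -c "
from h import *;from bench import ctrl
go(ctrl.get_state(),[.4735,.1915,.034],9.4)"
```

```text
t 3.15 pos [0.4752 0.192  0.037 ] yaw 9.44 slide [-1.8  0.2  3. ] rot [ 0.    -0.005  0.001] w 0.320 f [-0.4 -1.2  0.5] j [ 0.28  0.34 -0.8   1.98  0.3   0.94 -2.08]
```

Emit:
send_rows:
  motion:
    - {"claw": -0.6,"slide": [-1.5,0,2],"delta_rot": [0,0,0]}
    - {"claw": -1,"slide": [-1.5,0,2],"delta_rot": [0,0,0]}
    - {"claw": -1,"slide": [-1.5,0,2],"delta_rot": [0,0,0]}
    - {"claw": -1,"slide": [-1.5,0,2],"delta_rot": [0,0,0]}
    - {"claw": -1,"slide": [-1.5,0,2],"delta_rot": [0,0,0]}

```text
time: 3.65
position: [0.4731, 0.1916, 0.0341]
tool_rot: [-3.131, -0.259, -0.006]
ft_force: [0.8, -0.2, -1.6]
grip_width: 0.133
grip_force: 25.0
```

```bash
python3 -c "
from h import *;from bench import ctrl
go(ctrl.get_state(),[.4735,.1915,.034],9.4)"
```

```text
t 3.65 pos [0.4731 0.1916 0.0341] yaw 9.44 slide [0.4 0.2 0.1] rot [ 0.    -0.004  0.001] w 0.133 f [ 0.8 -0.2 -1.6] j [ 0.28  0.34 -0.8   1.99  0.3   0.93 -2.08]
```

Emit:
send_rows:
  motion:
    - {"claw": -1,"slide": [0,0,-20],"delta_rot": [0,0,0]}
    - {"claw": -1,"slide": [0,0,-50],"delta_rot": [0,0,0]}
    - {"claw": -1,"slide": [0,0,-90],"delta_rot": [0,0,0]}
    - {"claw": -1,"slide": [20,-8,-125],"delta_rot": [0,0,0]}
    - {"claw": -1,"slide": [50,-16,-125],"delta_rot": [0,0,0]}

```text
time: 4.15
position: [0.5222, 0.2168, 0.1651]
tool_rot: [3.131, 0.258, 0.021]
ft_force: [1.6, -0.7, -1.2]
grip_width: 0.134
grip_force: 25.0
```

Emit:
send_rows:
  motion:
    - {"claw": -1,"slide": [0,0,0],"delta_rot": [0,0,0]}
    - {"claw": -1,"slide": [0,0,0],"delta_rot": [0,0,0]}
    - {"claw": -1,"slide": [0,0,0],"delta_rot": [0,0,0]}

```text
time: 4.45
position: [0.5181, 0.2152, 0.1585]
tool_rot: [3.13, 0.259, 0.003]
ft_force: [-0.4, -0.5, -1.2]
grip_width: 0.136
grip_force: 25.0
```

```bash
python3 - <<'E'
from h import *;from bench import ctrl;import pickle
i=ctrl.get_image('wrist');pickle.dump((i,ctrl.get_state()),open('w2.pkl','wb'))
go(ctrl.get_state(),[.620,.2323,.16],8.8)
cv2.imwrite('pics/w2.png',i['color'])
E
```

```text
t 4.50 pos [0.5182 0.2151 0.1586] yaw 9.46 slide [103.3  -0.2  -1.2] rot [ 0.001 -0.002  0.012] w 0.134 f [ 0.6  0.3 -1.1] j [ 0.29  0.29 -0.85  1.76  0.23  1.2  -2.03]
```

View pics/w2.png

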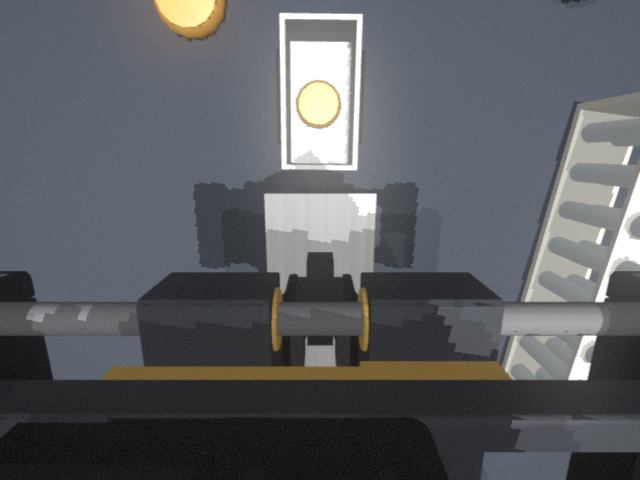

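The full rim is visible with corners at about (280,14), (362,15), (357,169) and (282,168). The held lid's front edge is at row 194, columns 265–377.

```bash
python3 - <<'E'
from h import *;import pickle
i,s=pickle.load(open('w2.pkl','rb'));g=cv2.cvtColor(i['color'],cv2.COLOR_BGR2GRAY)
c=np.array([(279,14),(362.5,14.5),(358,169),(281.5,168)]);p=w(i,c,.05);print(p,p.mean(0))
for a,b in((0,3),(1,2),(1,0),(2,3)):d=p[a]-p[b];print(np.linalg.norm(d)*1000,np.degrees(np.arctan2(d[1],d[0])))
m=cv2.inRange(g[5:178,262:385],150,255);print('box',rect(i,m,.05,(262,5)))
zt=s['position'][2]-.034+.012
e=w(i,[(264.5,194),(377,194)],zt);print('lid front',e,e.mean(0),np.degrees(np.arctan2(*(e[0]-e[1])[::-1]))-90)
print('lid centre',e.mean(0)-.048*np.array([np.cos(np.radians(9.4)),np.sin(np.radians(9.4))]),s['position'])
E
```

```text
[[0.66229784 0.26635006]
 [0.67063124 0.21449724]
 [0.57666469 0.19915971]
 [0.56861344 0.25176685]] [0.6195518  0.23294346]
94.81264082103756 8.84783293258464
95.21004602392607 9.270256456191692
52.5181912339851 -80.86991591491554
53.21967499359847 -81.29869425321387
box [619.4 233.3  96.8  53.3   9. ]
lid front [[0.56069426 0.24952841]
 [0.56926783 0.19793473]] [0.56498104 0.22373157] 9.4348990170988
lid centre [0.51762558 0.21589192] [0.51818153 0.21509654 0.15859831]
```

Emit:
send_rows:
  motion:
    - {"claw": -1,"slide": [35,0,0],"delta_rot": [0,-0.002,0.007]}
    - {"claw": -1,"slide": [70,0,0],"delta_rot": [0,-0.002,0.007]}
    - {"claw": -1,"slide": [95,-0.5,15],"delta_rot": [0,-0.002,0.007]}
    - {"claw": -1,"slide": [103,-0.5,40],"delta_rot": [0,-0.002,0.007]}
    - {"claw": -1,"slide": [103,-0.5,62],"delta_rot": [0,-0.002,0.007]}

```text
time: 5.0
position: [0.6217, 0.2325, 0.0964]
tool_rot: [-3.132, -0.246, -0.002]
ft_force: [0.3, -1.0, -1.9]
grip_width: 0.136
grip_force: 25.0
```

Emit:
send_rows:
  motion:
    - {"claw": -1,"slide": [0,0,0],"delta_rot": [0,0,0]}
    - {"claw": -1,"slide": [0,0,0],"delta_rot": [0,0,0]}
    - {"claw": -1,"slide": [0,0,0],"delta_rot": [0,0,0]}

```text
time: 5.3
position: [0.6216, 0.2333, 0.0995]
tool_rot: [-3.131, -0.248, -0.007]
ft_force: [0.3, 0.2, -0.5]
grip_width: 0.134
grip_force: 25.0
```

```bash
python3 -c "
from h import *;from bench import ctrl
go(ctrl.get_state(),[.620,.2327,.077],9.05)"
```

```text
t 5.30 pos [0.6216 0.2333 0.0995] yaw 9.05 slide [-1.8  0.4 22.5] rot [-0.    -0.004  0.   ] w 0.134 f [ 0.3  0.2 -0.5] j [ 0.16  0.56 -0.76  1.56  0.41  1.18 -2.09]
```

Emit:
send_rows:
  motion:
    - {"claw": -1,"slide": [-1.6,0.4,6],"delta_rot": [0,-0.004,0]}
    - {"claw": -1,"slide": [-1.6,0.4,10],"delta_rot": [0,-0.004,0]}
    - {"claw": -1,"slide": [-1.6,0.4,13],"delta_rot": [0,-0.004,0]}
    - {"claw": -1,"slide": [-1.6,0.4,16],"delta_rot": [0,-0.004,0]}
    - {"claw": -1,"slide": [-1.6,0.4,18],"delta_rot": [0,-0.004,0]}

```text
time: 5.8
position: [0.6196, 0.2322, 0.0794]
tool_rot: [3.132, 0.248, -0.004]
ft_force: [-0.3, -0.0, -0.2]
grip_width: 0.139
grip_force: 25.0
```

```bash
python3 -c "
from h import *;from bench import ctrl
go(ctrl.get_state(),[.620,.2327,.076],9.05)"
```

```text
t 5.80 pos [0.6196 0.2322 0.0794] yaw 9.04 slide [ 0.5 -0.4  3.4] rot [ 0.     0.002 -0.   ] w 0.139 f [-0.3 -0.  -0.2] j [ 0.16  0.58 -0.75  1.57  0.42  1.16 -2.1 ]
```

Emit:
send_rows:
  motion:
    - {"claw": -1,"slide": [0,0,1.5],"delta_rot": [0,0,0]}
    - {"claw": -1,"slide": [0,0,2.5],"delta_rot": [0,0,0]}
    - {"claw": -1,"slide": [0,0,3.5],"delta_rot": [0,0,0]}
    - {"claw": -1,"slide": [0,0,3.5],"delta_rot": [0,0,0]}

```text
time: 6.2
position: [0.6198, 0.2324, 0.0764]
tool_rot: [3.132, 0.248, -0.003]
ft_force: [-0.1, 0.0, -0.9]
grip_width: 0.139
grip_force: 25.0
```

```bash
python3 -c "
from h import *;from bench import ctrl
go(ctrl.get_state(),[.620,.2327,.076],9.05)"
```

```text
t 6.20 pos [0.6198 0.2324 0.0764] yaw 9.05 slide [ 0.3 -0.3  0.4] rot [-0.     0.002 -0.   ] w 0.139 f [-0.1  0.  -0.9] j [ 0.16  0.58 -0.75  1.57  0.42  1.15 -2.1 ]
```

Not yet in clear contact, so I'm going slightly further down, then releasing.

Emit:
send_rows:
  motion:
    - {"claw": -1,"slide": [0,0,0.7],"delta_rot": [0,0,0]}
    - {"claw": -1,"slide": [0,0,1.2],"delta_rot": [0,0,0]}
    - {"claw": -1,"slide": [0,0,1.2],"delta_rot": [0,0,0]}

```text
time: 6.5
position: [0.6198, 0.2324, 0.0761]
tool_rot: [3.131, 0.248, -0.002]
ft_force: [-2.5, -0.9, 5.4]
grip_width: 0.133
grip_force: 25.0
```

Emit:
send_rows:
  motion:
    - {"claw": -0.4,"slide": [0,0,0],"delta_rot": [0,0,0]}
    - {"claw": -0.4,"slide": [0,0,0],"delta_rot": [0,0,0]}
    - {"claw": -0.4,"slide": [0,0,0],"delta_rot": [0,0,0]}
    - {"claw": -0.4,"slide": [0,0,0],"delta_rot": [0,0,0]}
    - {"claw": -0.4,"slide": [0,0,0],"delta_rot": [0,0,0]}

```text
time: 7.0
position: [0.6196, 0.2323, 0.0749]
tool_rot: [3.132, 0.248, -0.003]
ft_force: [-0.5, -0.2, 0.1]
grip_width: 0.297
grip_force: 0.0
```

Emit:
send_rows:
  motion:
    - {"claw": -0.4,"slide": [0,0,-15],"delta_rot": [0,0,0]}
    - {"claw": -0.4,"slide": [-10,0,-40],"delta_rot": [0,0,0]}
    - {"claw": 0,"slide": [-40,0,-70],"delta_rot": [0,0,0]}
    - {"claw": 1,"slide": [-60,0,-85],"delta_rot": [0,0,0]}
    - {"claw": 1,"slide": [-60,0,-85],"delta_rot": [0,0,0]}

```text
time: 7.5
position: [0.5601, 0.2244, 0.1642]
tool_rot: [3.131, 0.251, 0.005]
ft_force: [-0.0, 0.4, 0.2]
grip_width: 0.486
grip_force: 0.0
```

Emit:
send_rows:
  motion:
    - {"claw": 1,"slide": [0,0,0],"delta_rot": [0,0,0]}
    - {"claw": 1,"slide": [0,0,0],"delta_rot": [0,0,0]}
    - {"claw": 1,"slide": [0,0,0],"delta_rot": [0,0,0]}

```text
time: 7.8
position: [0.5609, 0.2225, 0.1592]
tool_rot: [-3.132, -0.246, 0.006]
ft_force: [0.4, 0.2, 0.2]
grip_width: 0.763
grip_force: 0.0
```

```bash
python3 - <<'E'
from h import *;from bench import ctrl;import pickle
i=ctrl.get_image('wrist');j=ctrl.get_image('scene');pickle.dump((i,ctrl.get_state()),open('w3.pkl','wb'))
go(ctrl.get_state(),[.620,.2327,.036],9.0)
sc=cv2.resize(j['color'][220:320,410:530],(480,400),interpolation=cv2.INTER_CUBIC)
o=np.zeros((400,800,3),np.uint8);o[:,:320]=cv2.resize(i['color'][0:240,220:412],(320,400));o[:,320:]=sc
cv2.imwrite('pics/w3.png',o)
g=cv2.cvtColor(i['color'],cv2.COLOR_BGR2GRAY)
print(rect(i,cv2.inRange(g[0:230,250:390],140,255),.054,(250,0)))
E
```

```text
t 7.90 pos [0.5607 0.2228 0.1593] yaw 9.03 slide [ 60.5  -0.4 123. ] rot [-0.     0.004  0.   ] w 0.851 f [-0.6  0.3  0.5] j [ 0.25  0.39 -0.83  1.65  0.3   1.24 -2.06]
[620.3 233.7  95.4  54.1   9. ]
```

View pics/w3.png

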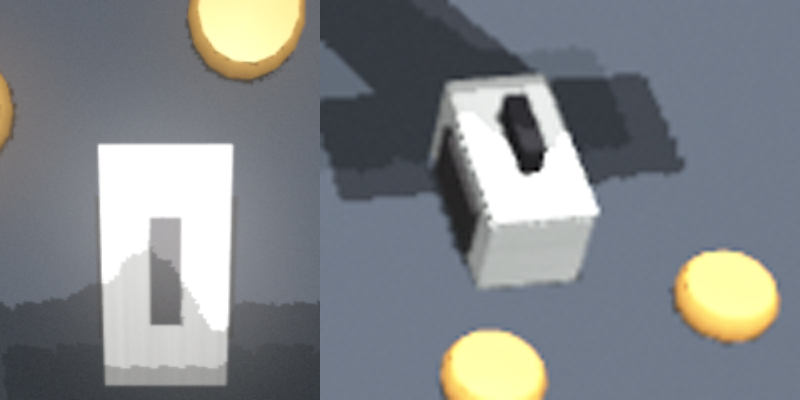

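The lid sits flush all round. The left panel shows the plate over the box, and the right panel shows its plate edge on the rim with no gap. Next is the box grip.

Emit:
send_rows:
  motion:
    - {"claw": 1,"slide": [25,0,0],"delta_rot": [0,0.002,0]}
    - {"claw": 1,"slide": [50,-1,15],"delta_rot": [0,0.002,0]}
    - {"claw": 1,"slide": [60,-1,35],"delta_rot": [0,0.002,0]}
    - {"claw": 1,"slide": [60,-1,50],"delta_rot": [0,0.002,0]}
    - {"claw": 1,"slide": [60,-1,50],"delta_rot": [0,0.002,0]}

```text
time: 8.4
position: [0.6174, 0.2326, 0.1066]
tool_rot: [3.131, 0.248, -0.01]
ft_force: [-0.7, 0.2, -0.1]
grip_width: 0.998
grip_force: 0.0
```

Emit:
send_rows:
  motion:
    - {"claw": 1,"slide": [0,0,0],"delta_rot": [0,0,0]}
    - {"claw": 1,"slide": [0,0,0],"delta_rot": [0,0,0]}

```text
time: 8.6
position: [0.6196, 0.2338, 0.1113]
tool_rot: [-3.132, -0.248, -0.002]
ft_force: [0.4, -0.1, 0.1]
grip_width: 1.001
grip_force: 0.0
```

```bash
python3 -c "
from h import *;from bench import ctrl
go(ctrl.get_state(),[.6202,.2334,.035],9.0)"
```

```text
t 8.60 pos [0.6196 0.2338 0.1113] yaw 9.07 slide [ 0.4  0.5 76.3] rot [-0.    -0.001  0.001] w 1.001 f [ 0.4 -0.1  0.1] j [ 0.17  0.55 -0.77  1.55  0.4   1.21 -2.09]
```

Emit:
send_rows:
  motion:
    - {"claw": 1,"slide": [0,0.5,18],"delta_rot": [0,0,0.001]}
    - {"claw": 1,"slide": [0,0.5,38],"delta_rot": [0,0,0.001]}
    - {"claw": 1,"slide": [0,0.5,58],"delta_rot": [0,0,0.001]}
    - {"claw": 1,"slide": [0,0.5,70],"delta_rot": [0,0,0.001]}
    - {"claw": 1,"slide": [0,0.5,76],"delta_rot": [0,0,0.001]}

```text
time: 9.1
position: [0.6188, 0.2323, 0.0324]
tool_rot: [3.131, 0.246, -0.003]
ft_force: [-0.0, -0.4, -0.0]
grip_width: 0.998
grip_force: 0.0
```

Emit:
send_rows:
  motion:
    - {"claw": 1,"slide": [0,0,0],"delta_rot": [0,0,0]}
    - {"claw": 0.4,"slide": [0,0,0],"delta_rot": [0,0,0]}
    - {"claw": 0.1,"slide": [0,0,0],"delta_rot": [0,0,0]}
    - {"claw": -0.1,"slide": [0,0,0],"delta_rot": [0,0,0]}
    - {"claw": -0.5,"slide": [0,0,0],"delta_rot": [0,0,0]}
  grip_force: 35

```text
time: 9.6
position: [0.62, 0.2329, 0.0347]
tool_rot: [-3.132, -0.246, -0.001]
ft_force: [-0.1, -0.1, 0.5]
grip_width: 0.724
grip_force: 0.0
```

Emit:
send_rows:
  motion:
    - {"claw": -1,"slide": [0,0,0],"delta_rot": [0,0,0]}
    - {"claw": -1,"slide": [0,0,0],"delta_rot": [0,0,0]}
    - {"claw": -1,"slide": [0,0,0],"delta_rot": [0,0,0]}

```text
time: 9.9
position: [0.62, 0.2327, 0.0346]
tool_rot: [3.132, 0.246, 0.001]
ft_force: [-0.3, -0.5, 3.5]
grip_width: 0.688
grip_force: 35.0
```

```bash
python3 -c "
from h import *;from bench import ctrl
go(ctrl.get_state(),[.6202,.2334,.18],9.0)"
```

```text
t 9.90 pos [0.62   0.2327 0.0346] yaw 8.98 slide [   0.4   -0.6 -145.4] rot [ 0.    -0.001 -0.   ] w 0.688 f [-0.3 -0.5  3.5] j [ 0.14  0.63 -0.73  1.6   0.46  1.09 -2.12]
```

Emit:
send_rows:
  motion:
    - {"claw": -1,"slide": [0,0,-6],"delta_rot": [0,0,0]}
    - {"claw": -1,"slide": [0,0,-20],"delta_rot": [0,0,0]}
    - {"claw": -1,"slide": [0,0,-40],"delta_rot": [0,0,0]}
    - {"claw": -1,"slide": [0,0,-58],"delta_rot": [0,0,0]}
    - {"claw": -1,"slide": [0,0,-70],"delta_rot": [0,0,0]}

```text
time: 10.4
position: [0.6202, 0.2334, 0.1064]
tool_rot: [-3.131, -0.246, -0.003]
ft_force: [0.5, 0.3, -2.7]
grip_width: 0.689
grip_force: 35.0
```

Emit:
send_rows:
  motion:
    - {"claw": -1,"slide": [0,0,-15],"delta_rot": [0,0,0]}
    - {"claw": -1,"slide": [0,0,-35],"delta_rot": [0,0,0]}
    - {"claw": -1,"slide": [0,0,-57],"delta_rot": [0,0,0]}
    - {"claw": -1,"slide": [0,0,-77],"delta_rot": [0,0,0]}
    - {"claw": -1,"slide": [0,0,-90],"delta_rot": [0,0,0]}

```text
time: 10.9
position: [0.62, 0.2332, 0.1962]
tool_rot: [-3.132, -0.246, -0.003]
ft_force: [0.4, -0.4, -3.4]
grip_width: 0.686
grip_force: 35.0
```

```bash
python3 -c "
from h import *;from bench import ctrl
s=ctrl.get_state();go(s,[.60,0,.20],7.);go(s,[.5817,-.2454,.2],5.1)"
```

```text
t 10.90 pos [0.62   0.2332 0.1962] yaw 8.99 slide [-56.2 227.2  -3.9] rot [-0.    -0.002  0.035] w 0.686 f [ 0.4 -0.4 -3.4] j [ 0.18  0.48 -0.8   1.46  0.35  1.35 -2.05]
t 10.90 pos [0.62   0.2332 0.1962] yaw 8.99 slide [-112.6  466.7   -4.1] rot [-0.    -0.002  0.068] w 0.686 f [ 0.4 -0.4 -3.4] j [ 0.18  0.48 -0.8   1.46  0.35  1.35 -2.05]
```

Emit:
send_rows:
  motion:
    - {"claw": -1,"slide": [-4,15,-2],"delta_rot": [0,0,0.005]}
    - {"claw": -1,"slide": [-11,47,-4],"delta_rot": [0,-0.002,0.01]}
    - {"claw": -1,"slide": [-20,82,-4],"delta_rot": [0,-0.002,0.015]}
    - {"claw": -1,"slide": [-28,117,-4],"delta_rot": [0,-0.002,0.02]}
    - {"claw": -1,"slide": [-37,152,-4],"delta_rot": [0,-0.002,0.025]}

```text
time: 11.4
position: [0.6057, 0.0737, 0.1968]
tool_rot: [3.134, 0.205, -0.007]
ft_force: [0.7, -0.0, -3.1]
grip_width: 0.685
grip_force: 35.0
```

Emit:
send_rows:
  motion:
    - {"claw": -1,"slide": [-8,35,0],"delta_rot": [0,0,0.005]}
    - {"claw": -1,"slide": [-17,70,0],"delta_rot": [0,0,0.01]}
    - {"claw": -1,"slide": [-25,105,0],"delta_rot": [0,0,0.015]}
    - {"claw": -1,"slide": [-33,140,0],"delta_rot": [0,0,0.02]}
    - {"claw": -1,"slide": [-40,170,0],"delta_rot": [0,0,0.025]}

```text
time: 11.9
position: [0.5877, -0.1008, 0.197]
tool_rot: [3.136, 0.163, -0.007]
ft_force: [-0.2, -0.4, -3.3]
grip_width: 0.681
grip_force: 35.0
```

```bash
python3 -c "
from h import *;from bench import ctrl
s=ctrl.get_state();go(s,[.5817,-.2454,.2],5.1)"
```

```text
t 11.90 pos [ 0.5877 -0.1008  0.197 ] yaw 5.94 slide [-21.  143.2  -2.7] rot [0.001 0.005 0.015] w 0.681 f [-0.2 -0.4 -3.3] j [ 0.72  0.31 -0.72  1.63  0.22  1.29 -1.5 ]
```

Emit:
send_rows:
  motion:
    - {"claw": -1,"slide": [-5,34,0],"delta_rot": [0,0.003,0.006]}
    - {"claw": -1,"slide": [-10,68,-2],"delta_rot": [0,0.004,0.01]}
    - {"claw": -1,"slide": [-15,100,-2],"delta_rot": [0,0.005,0.015]}
    - {"claw": -1,"slide": [-19,127,-2],"delta_rot": [0,0.005,0.015]}
    - {"claw": -1,"slide": [-21,143,-2],"delta_rot": [0,0.005,0.015]}

```text
time: 12.4
position: [0.5816, -0.2458, 0.1989]
tool_rot: [3.138, 0.136, 0.0]
ft_force: [-0.1, -1.1, -4.4]
grip_width: 0.685
grip_force: 35.0
```

Emit:
send_rows:
  motion:
    - {"claw": -1,"slide": [0,0,0],"delta_rot": [0,0,0]}
    - {"claw": -1,"slide": [0,0,0],"delta_rot": [0,0,0]}
    - {"claw": -1,"slide": [0,0,0],"delta_rot": [0,0,0]}

```text
time: 12.7
position: [0.5843, -0.2385, 0.2003]
tool_rot: [-3.137, -0.149, -0.005]
ft_force: [0.0, -0.8, -3.9]
grip_width: 0.686
grip_force: 35.0
```

```bash
python3 - <<'E'
from h import *;from bench import ctrl;import pickle
i=ctrl.get_image('wrist');s=ctrl.get_state();pickle.dump((i,s),open('w4.pkl','wb'))
go(s,[.5817,-.2454,.12],5.1)
o=i['color'].copy()
a=np.radians(5.1);ax=np.array([np.cos(a),np.sin(a)]);ay=np.array([-ax[1],ax[0]])
q=[np.r_[[.5817,-.2454]+.07*x*ax+.05*y*ay,.075] for x,y in((1,1),(1,-1),(-1,-1),(-1,1))]
print(px(i,q));cv2.polylines(o,[px(i,q).round().astype(int)],True,(0,0,255),1)
cv2.imwrite('pics/w4.png',o)
E
```

```text
t 12.75 pos [ 0.5844 -0.2386  0.2004] yaw 5.46 slide [-3.6  6.6 80.4] rot [-0.001 -0.003  0.006] w 0.688 f [ 1.1 -0.  -3.8] j [ 0.86  0.37 -0.65  1.54  0.23  1.31 -1.29]
[[262.9731969  151.5735389 ]
 [399.24602137 152.34410538]
 [388.97916672 326.18470388]
 [268.71821923 325.48152179]]
```

View pics/w4.png

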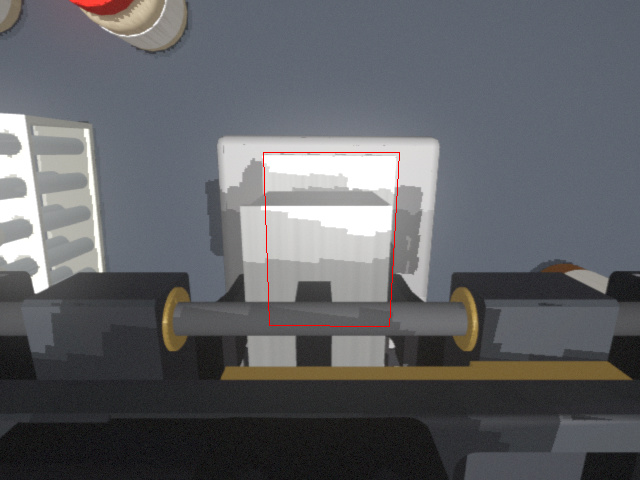

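The red outline of the computed pan matches the visible far pan edge at row 152, columns 263–399. The lid is still flush on the box. I'm lowering gently.

Emit:
send_rows:
  motion:
    - {"claw": -1,"slide": [-3.5,6.5,8],"delta_rot": [0,-0.002,0.006]}
    - {"claw": -1,"slide": [-3.5,6.5,22],"delta_rot": [0,-0.002,0.006]}
    - {"claw": -1,"slide": [-3.5,6.5,38],"delta_rot": [0,-0.002,0.006]}
    - {"claw": -1,"slide": [-3.5,6.5,50],"delta_rot": [0,-0.002,0.006]}
    - {"claw": -1,"slide": [-3.5,6.5,58],"delta_rot": [0,-0.002,0.006]}

```text
time: 13.25
position: [0.5802, -0.2476, 0.1398]
tool_rot: [-3.137, -0.135, 0.003]
ft_force: [-0.1, -0.1, -3.6]
grip_width: 0.687
grip_force: 35.0
```

Emit:
send_rows:
  motion:
    - {"claw": -1,"slide": [0,0,0],"delta_rot": [0,0,0]}
    - {"claw": -1,"slide": [0,0,0],"delta_rot": [0,0,0]}
    - {"claw": -1,"slide": [0,0,0],"delta_rot": [0,0,0]}

```text
time: 13.55
position: [0.5818, -0.2482, 0.1431]
tool_rot: [3.138, 0.135, 0.004]
ft_force: [0.4, -0.1, -3.8]
grip_width: 0.694
grip_force: 35.0
```

```bash
python3 -c "
from h import *;from bench import ctrl
s=ctrl.get_state();go(s,[.5817,-.2454,.1225],5.1)"
```

```text
t 13.55 pos [ 0.5818 -0.2482  0.1431] yaw 4.92 slide [ 0.1 -2.8 20.6] rot [ 0.001 -0.002 -0.003] w 0.694 f [ 0.4 -0.1 -3.8] j [ 0.86  0.42 -0.64  1.6   0.26  1.21 -1.31]
```

Emit:
send_rows:
  motion:
    - {"claw": -1,"slide": [0,-2,5],"delta_rot": [0,0,0]}
    - {"claw": -1,"slide": [0,-2.5,10],"delta_rot": [0,0,0]}
    - {"claw": -1,"slide": [0,-2.5,15],"delta_rot": [0,0,0]}
    - {"claw": -1,"slide": [0,-2.5,18],"delta_rot": [0,0,0]}
    - {"claw": -1,"slide": [0,-2.5,20],"delta_rot": [0,0,0]}

```text
time: 14.05
position: [0.5808, -0.2456, 0.1217]
tool_rot: [-3.138, -0.135, -0.001]
ft_force: [0.9, -0.2, -3.3]
grip_width: 0.683
grip_force: 35.0
```

Emit:
send_rows:
  motion:
    - {"claw": -1,"slide": [0,0,0],"delta_rot": [0,0,0]}
    - {"claw": -1,"slide": [0,0,0],"delta_rot": [0,0,0]}
    - {"claw": -1,"slide": [0,0,0],"delta_rot": [0,0,0]}
    - {"claw": -1,"slide": [0,0,0],"delta_rot": [0,0,0]}
    - {"claw": -1,"slide": [0,0,0],"delta_rot": [0,0,0]}

```text
time: 14.55
position: [0.5811, -0.2457, 0.1224]
tool_rot: [3.138, 0.135, 0.002]
ft_force: [-0.9, -0.6, -3.9]
grip_width: 0.688
grip_force: 35.0
```

```bash
python3 - <<'E'
from h import *;from bench import ctrl
j=ctrl.get_image('scene');s=ctrl.get_state();go(s,[.5817,-.2454,.1225],5.1);print(s['qd'].round(3) if hasattr(s['qd'],'round') else s['qd'])
cv2.imwrite('pics/s5.png',cv2.resize(j['color'][140:340,150:410],(780,600),interpolation=cv2.INTER_CUBIC))
E
```

```text
t 14.60 pos [ 0.5811 -0.2456  0.1224] yaw 4.91 slide [ 0.6 -0.2 -0.1] rot [ 0.    -0.001 -0.003] w 0.686 f [ 0.4 -0.6 -3.4] j [ 0.86  0.43 -0.63  1.63  0.27  1.17 -1.32]
[ 0.001  0.001 -0.001  0.002 -0.002 -0.    -0.001]
```

View pics/s5.png

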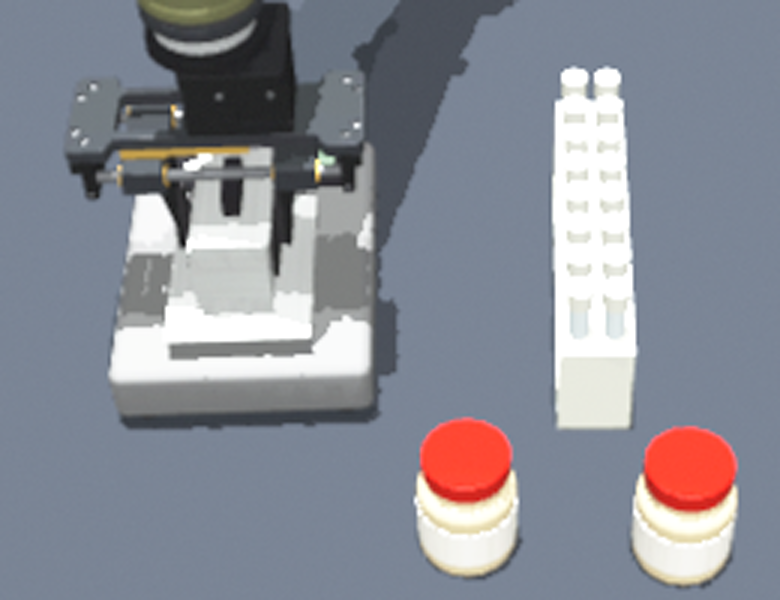

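The closed box is held level over the pan at crop (230,260), with the lid flush. The rack (595,250) and the jars stand as before, and the arm is at rest. I'm handing the job in.

```bash
python3 -c "
from bench import ctrl
print(ctrl.close_job())"
```

```text
the job is handed in; nothing more can be done
None
```

I seated the lid flush, carried the closed box over the rack, and handed the job in with the box held still about 13 mm above the pan, centred within about 1 mm and aligned to 0.2° by my measurements; no verdict was returned.

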